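Sweep amber beads through the gate into the stringing slot

TASK

Push the three loose amber drum beads along the walnut sorting board with the fingertips, one at a time, through the narrow brass gate and into the slot behind it, until all three lie flat in a row, each wholly inside the slot. Push them gently and keep them on the board: do not grip or lift them. Leave the glass jar, tin box, awl and tassel cap where they are.

Things in the scene. Friction and masses are not known exactly. Their poses are not given: they have to be found in the camera images.
- tray: walnut sorting board fixed to the bench. Origin on the bench plane (z = 0) under the middle of the gate; x points through the gate into the slot, y to the left of that, z up. Flat deck 14 mm above the bench. Wide part: x = -175 to 0 mm, 180 mm across (y). All walls on the deck are just 7 mm high (top 21 mm above the bench); a fingertip 2 to 5 mm above them still pushes a bead's upper part
- gate (a point): middle of the gate, on the deck: the mouth of the slot, 34 mm wide, at the board's x = 0. Two brass funnel wings, 6 mm thick, run to it across the wide part from about (-36, +-84) mm to (-2, +-20) mm in the board's x and y; the dark rim round the wide part is 6 mm thick too
- slot_end (a point): end of the slot, on the deck's middle line, 102 mm past the gate. The slot is a level channel on the deck, open on top, 34 mm wide, with 6 mm thick brass sides at the board's y = +-20 mm and a closed end; it holds the three beads (84 mm) in a row, each new bead pushing on those before it
- bead1_center (a point): centre of a loose amber drum bead, an upright disc 28 mm in diameter and 18 mm high, about 12 g, standing flat on the sorting board's deck (its top is 32 mm above the bench); a push of well under 1 N slides it, and it does not roll. The three beads are alike and start apart on the wide part
- bead2_center (a point): centre of a loose amber drum bead, an upright disc 28 mm in diameter and 18 mm high, about 12 g, standing flat on the sorting board's deck (its top is 32 mm above the bench); a push of well under 1 N slides it, and it does not roll. The three beads are alike and start apart on the wide part
- bead3_center (a point): centre of a loose amber drum bead, an upright disc 28 mm in diameter and 18 mm high, about 12 g, standing flat on the sorting board's deck (its top is 32 mm above the bench); a push of well under 1 N slides it, and it does not roll. The three beads are alike and start apart on the wide part
- jar: turquoise glass jar of small amber beads, 80 mm in diameter and 85 mm high, loose on the bench; origin at the centre of its underside. Leave alone
- tin: grey tin box with a pushed-back lid, 120 x 90 mm and 48 mm high, loose on the bench; origin at the centre of its underside. Leave alone
- cap: carved olive-wood tassel cap, 32 mm in diameter and 42 mm high, standing loose on the bench beside the slot; origin at the centre of its underside. Leave alone
- awl: bone awl lying loose on the bench beside the slot, handle 60 mm long, 16 mm wide and 14 mm high to its -x, steel spike 61 mm long to its +x; origin under the joint of the two. Leave alone
- bead1: the same bead as the point of that name: its origin is the centre of its underside
- bead2: the same bead as the point of that name: its origin is the centre of its underside
- bead3: the same bead as the point of that name: its origin is the centre of its underside
Mind the look-alikes: they are no part of the job. Leave any blue or grey look-alike of the bead1 alone. What is shaped like the bead3 but black is not meant.

How it is judged:
By the outcome, as a careful person would: the job done as asked, in the order asked, and still so for the second after the job is handed in, with the robot touching nothing.
It also fails if it takes over 72 s, if anything falls off the work surface, if the arm or the gripper's body presses on something with over 40 N, if the wrist force passes 120 N, or if a joint passes its speed limit or range.

ROBOT

A 6-joint arm with a two-finger parallel gripper is mounted at the origin on the work surface. World frame = base frame: x ahead of the robot, y to its left, z up, the work surface at z = 0. Lengths are in m, angles in degrees, forces in N, time in s.
With the tool pointing down it reaches from about 0.4 to 0.825 m from the base axis. Payload 7 kg.
Tool frame: the origin (TCP) lies at the very end of the fingers, on their centre line; the grasp point (between the pads) lies 19 mm behind it (ctrl.grasp_offset is the distance from the TCP to the grasp point, in m); z points along the fingers, y is the line along which they close (so a half turn about z gives the same grasp; the last joint's range is limited). The gripper opens to 88 mm and grips with 3 to 60 N. Pads are 19 mm wide; open, the fingers measure 130 mm over their backs; the gripper's body (78 mm by 193 mm) begins 47 mm behind the grasp point.
Start: joints at [-50.816, 20.546, 0.682, 0, -70.136, -16.507], TCP at [0.26, -0.623, 0.227] pointing down, gripper open.
Joint ranges: [-176.03, 176.03], [-82.01, 121.73], [-58.28, 71.71], [-173.87, 95.51], [-174.79, -0.11], [-173.66, 173.66]. Speed limits (degrees/s): [136.94, 136.94, 172.46, 180, 180, 180].

INTERFACE

Orientations are given as [roll, pitch, yaw] about the fixed x, y, z axes, in that order (R = Rz(yaw) Ry(pitch) Rx(roll)).
In Python, from plant import ctrl gives the robot as it stands. The module is installed in compiled form; this text tells all that it offers.
- The arm moves only by the tool jog_arm, never from a script. Its argument "plan" is a list that holds one entry, the list of rows, each a list of 7 numbers: the opening, from 0 (shut) to 1 (fully open), then the shift along the tool's x, y, z in m, then the turn, a rotation vector about the tool's x, y, z in degrees. A call has 1 to 20 rows; each row is the pose to reach, as a shift and turn from the pose commanded when the call began, along the tool's axes at that moment; what a row does not reach only later rows make up. A row lasts 1/8 s, in which the tool goes at most 62.5 mm and 10.7 degrees, less where a joint would pass 70% of its speed; a pose out of reach is approached as far as the arm can. A call with a gripper value outside its range is refused whole. The fingers move at their own pace and stop on an object; the grip force is fixed at half the most. Time passes only in rows, so rows that repeat a pose let the fingers close. It gives the time, the measured TCP pose, the force, the opening and the grip force at its end, in the units of the state.
- ctrl.get_obs(): the state, without advancing time (a new reading comes with each control period).
- ctrl.snapshot(name): name is "scene" or "top" or "wrist"; returns a dict with "image" (480x640x3 uint8, red, green, blue), "vertical_fov" (degrees; the focal length in pixels is half the picture's height over the tangent of half this angle, whatever the lens; pixels are square), "cx", "cy" (the principal point, pixels), "R" (3x3) and "t" (3): a world point X has camera coordinates R X + t; the wrist camera has in their place "T_tool_cam" (4x4, takes a point from camera to tool coordinates, whose origin is the TCP and whose axes are the flange's). Camera axes: x right, y down, z forward; pixel columns grow to the right and rows downward; lengths in m; the calibration is good to about 2 mm. A picture is of the moment at which its call begins: read the wrist's pose just before it. There is no depth.
- ctrl.close_job(): hands the job in; it is judged then, once.
The state is a dict: "clock": time; "joint_pos": joint angles; "qvel": joint speeds; "tau": joint torques, N m; "tool_pos": TCP position; "orientation": TCP orientation; "force": force on the tool from outside, world axes, zero at the start; "moment": the same for the moment, N m; "opening": finger opening in m; "gripper_force": force on a finger pad.
Only numpy, scipy, OpenCV 4.12 (cv2) and the standard library are available. Lean on these libraries where they do the work, as an engineer would, in place of code of your own. Each camera call takes 0.05 s, during which the arm holds its last target. There are 200 camera calls.

## Working session

There is one attempt and no reset: what is moved stays moved. The work goes in short steps, Python scripts to look and compute and a tool call to move; the robot and the scene stay as the last step left them, time stands still between calls to the robot, and variables do not carry over. Pictures are saved under pics/ and viewed, at most 10 in all, crops included, and the job is handed in when it is done.

Besides the shell and the picture viewer there is one more tool, called after ">>>" by a JSON object that holds its "op" and its "data". jog_arm: Moves the arm, as the interface text tells. Its arguments: {"type":"object","properties":{"plan":{"type":"array","items":{"type":"array","items":{"type":"array","items":{"type":"number"}}}}},"required":["plan"]}

```bash
mkdir -p pics; python3 - <<'E'
from plant import ctrl
import cv2,pickle
for n in("top","scene"):
    s=ctrl.snapshot(n); pickle.dump(s,open(n+'.pkl','wb'))
    cv2.imwrite(f'pics/{n}0.png',s['image'][:,:,::-1])
    print(n,s['vertical_fov'],s['cx'],s['cy'],s['R'],s['t'])
o=ctrl.get_obs();print(o)
E
```

```text
top 53.0805121140174 319.4273241989281 234.2016322263437 [[ 0.00227037 -0.99993143 -0.01148869]
 [-0.99565764 -0.0011912  -0.09308298]
 [ 0.09306291  0.01165014 -0.99559207]] [0.01282446 0.56556744 1.02370233]
scene 43.4427625938471 314.5105973965155 246.95787175611767 [[-7.12447648e-01  7.01725249e-01 -1.51172476e-04]
 [ 5.58457267e-01  5.66860052e-01 -6.05636164e-01]
 [-4.24904494e-01 -4.31568484e-01 -7.95741676e-01]] [ 0.428038   -0.29742785  1.45142418]
{'clock': 0.1, 'joint_pos': array([-5.08169010e+01,  2.05870310e+01,  6.40311056e-01, -1.55462383e-02,
       -7.01358156e+01, -1.65072006e+01]), 'qvel': array([ 0.00506318, -0.01176708,  0.19191772,  0.03567739,  0.07357164,
       -0.00630839]), 'tau': array([-1.30785924e-03, -5.84163344e+01,  2.93750417e+01,  7.01565877e+00,
        1.01567965e-02, -6.07042148e-05]), 'tool_pos': array([ 0.26003245, -0.62244742,  0.22573644]), 'orientation': array([ 1.79916713e+02, -9.44017922e-03, -1.57329388e+02]), 'force': array([0.34723558, 0.34914927, 0.64987892]), 'moment': array([-0.00098063, -0.02886291, -0.03348468]), 'gripper_force': 0.0, 'opening': 0.08773880166222729}
```

View pics/top0.png

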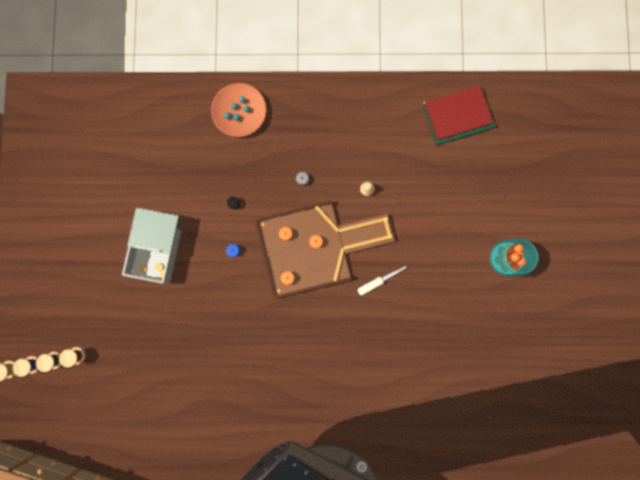

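View pics/scene0.png

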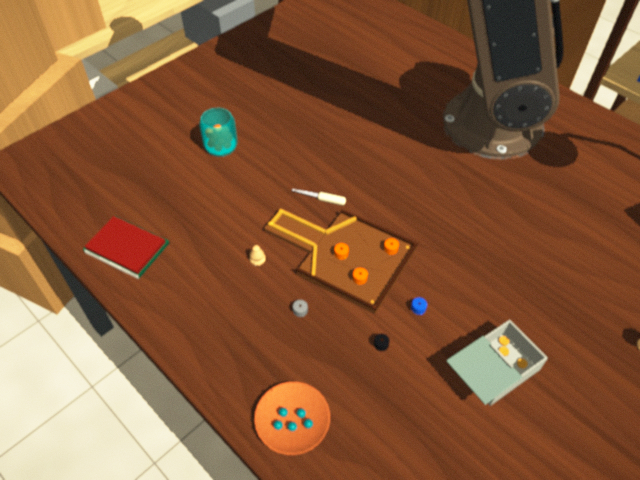

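The top view shows the board with its slot pointing to image right. The amber beads are at about (286,233), (316,241) and (288,278), the slot end is near (390,230), the awl near (382,280) and the cap near (367,188). The scene view agrees with this. Next I'll measure positions.

```bash
cat > h.py <<'E'
import numpy as np,cv2,pickle
from scipy.spatial.transform import Rotation as Ro
def world(s,obs=None):
    """returns R,t camera->world"""
    if 'R' in s: R=np.array(s['R']);return R.T,-R.T@np.array(s['t'])
    T=np.eye(4);T[:3,:3]=Ro.from_euler('xyz',obs['orientation'],degrees=True).as_matrix();T[:3,3]=obs['tool_pos']
    W=T@np.array(s['T_tool_cam']);return W[:3,:3],W[:3,3]
def ray(s,p,z,obs=None):
    p=np.atleast_2d(p).astype(float);f=240/np.tan(np.radians(s['vertical_fov']/2))
    R,c=world(s,obs)
    d=np.c_[(p[:,0]-s['cx'])/f,(p[:,1]-s['cy'])/f,np.ones(len(p))]@R.T
    return c+d*((z-c[2])/d[:,2])[:,None]
def proj(s,X,obs=None):
    f=240/np.tan(np.radians(s['vertical_fov']/2));R,c=world(s,obs)
    x=(np.atleast_2d(X)-c)@R;return np.c_[x[:,0]/x[:,2]*f+s['cx'],x[:,1]/x[:,2]*f+s['cy']]
def blobs(s,lo,hi,amin):
    m=cv2.inRange(cv2.cvtColor(s['image'],cv2.COLOR_RGB2HSV),lo,hi)
    n,l,st,ce=cv2.connectedComponentsWithStats(m)
    return m,[(st[i,4],ce[i],l==i) for i in range(1,n) if st[i,4]>=amin]
E
python3 - <<'E'
from h import *
for n in("top","scene"):
    s=pickle.load(open(n+'.pkl','rb'))
    hsv=cv2.cvtColor(s['image'],cv2.COLOR_RGB2HSV)
    for name,lo,hi in(("bead",(5,190,200),(16,255,255)),("brass",(16,110,130),(28,255,255))):
        m,b=blobs(s,lo,hi,30)
        for a,c,_ in b: print(n,name,a,c.round(1),ray(s,c,.03 if name=='bead' else .021)[0].round(4))
s=pickle.load(open('top.pkl','rb'))
print(ray(s,[[338,241],[392,230],[262,222],[276,296],[333,205],[352,279],[367,188],[382,280],[370,286]],.021).round(3))
E
```

```text
top brass 645 [355.3 235.4] [ 0.5634 -0.0648  0.021 ]
top brass 40 [142.3 268.2] [0.4909 0.402  0.021 ]
top brass 38 [159.  266.5] [0.4945 0.3653 0.021 ]
top brass 69 [  9.5 369. ] [0.2733 0.6816 0.021 ]
scene bead 108 [391.7 246.8] [0.4746 0.0887 0.03  ]
scene bead 113 [341.7 251.5] [0.5532 0.0276 0.03  ]
scene bead 109 [360.2 276.3] [0.5707 0.0931 0.03  ]
scene bead 2209 [297.  424.7] [0.8556 0.2185 0.03  ]
scene brass 13879 [57.4 54.8] [ 0.6145 -0.9491  0.021 ]
scene brass 2040 [149.5  57.7] [ 0.4494 -0.7687  0.021 ]
scene brass 1110 [625.8  71.8] [-0.3828  0.1346  0.021 ]
scene brass 144 [630.  110.1] [-0.2526  0.2151  0.021 ]
scene brass 993 [307.  231.3] [ 0.5612 -0.062   0.021 ]
scene brass 2576 [ 24.  271.5] [ 1.0196 -0.3738  0.021 ]
scene brass 96 [391.8 244.1] [0.4634 0.0805 0.021 ]
scene brass 187 [256.6 256.3] [ 0.6759 -0.0862  0.021 ]
scene brass 107 [341.6 248.9] [0.5434 0.0185 0.021 ]
scene brass 116 [360.4 273.7] [0.5609 0.0854 0.021 ]
scene brass 164 [503.8 344.7] [0.4922 0.3676 0.021 ]
scene brass 73 [521.8 362.5] [0.4989 0.4095 0.021 ]
[[ 0.551 -0.027  0.021]
 [ 0.576 -0.145  0.021]
 [ 0.593  0.141  0.021]
 [ 0.431  0.108  0.021]
 [ 0.631 -0.016  0.021]
 [ 0.468 -0.057  0.021]
 [ 0.669 -0.091  0.021]
 [ 0.466 -0.122  0.021]
 [ 0.453 -0.096  0.021]]
```

>>> {"op": "jog_arm", "data": {"plan": [[[0.22,-0.014,0.014,-0.002,0,0,-2],[0.22,-0.043,0.042,-0.006,0,0,-7],[0.22,-0.081,0.08,-0.012,0,0,-13],[0.22,-0.125,0.123,-0.018,0,0,-20],[0.22,-0.168,0.165,-0.025,0,0,-28],[0.22,-0.211,0.208,-0.031,0,0,-35],[0.22,-0.254,0.25,-0.037,0,0,-42],[0.22,-0.297,0.293,-0.043,0,0,-49],[0.22,-0.34,0.335,-0.05,0,0,-56],[0.22,-0.383,0.378,-0.056,0,0,-63],[0.22,-0.422,0.415,-0.062,0,0,-70],[0.22,-0.45,0.444,-0.066,0,0,-74],[0.22,-0.469,0.463,-0.069,0,0,-77],[0.22,-0.479,0.472,-0.07,0,0,-79],[0.22,-0.479,0.472,-0.07,0,0,-79],[0.22,-0.479,0.472,-0.07,0,0,-79]]]}}

```text
clock: 2.1
tool_pos: [0.5197, -0.0031, 0.2964]
orientation: [180.0, 0.0, -78.4]
force: [0.5, -0.4, 0.4]
opening: 0.0193
gripper_force: 0.0
```

```bash
python3 - <<'E'
from plant import ctrl
import cv2,pickle
o=ctrl.get_obs();s=ctrl.snapshot("wrist"); pickle.dump((s,o),open('w1.pkl','wb'))
cv2.imwrite('pics/w1.png',s['image'][:,:,::-1])
print(s['vertical_fov'],s['cx'],s['cy'],s['T_tool_cam']);print({k:o[k] for k in('clock','tool_pos','orientation','force','opening')})
E
```

```text
71.48024656065539 317.51478982609603 232.9763951920192 [[-2.87814807e-04 -9.58287564e-01 -2.85805637e-01  7.69417247e-02]
 [ 9.99999568e-01 -2.32901323e-05 -9.28939126e-04 -2.99194948e-04]
 [ 8.83534361e-04 -2.85805781e-01  9.58287157e-01 -1.58017506e-01]
 [ 0.00000000e+00  0.00000000e+00  0.00000000e+00  1.00000000e+00]]
{'clock': 2.1, 'tool_pos': array([ 0.51966289, -0.00311319,  0.29643371]), 'orientation': array([ 1.79979835e+02,  1.27750324e-03, -7.83626774e+01]), 'force': array([ 0.53932573, -0.42957668,  0.37461419]), 'opening': 0.019313358838511745}
```

View pics/w1.png

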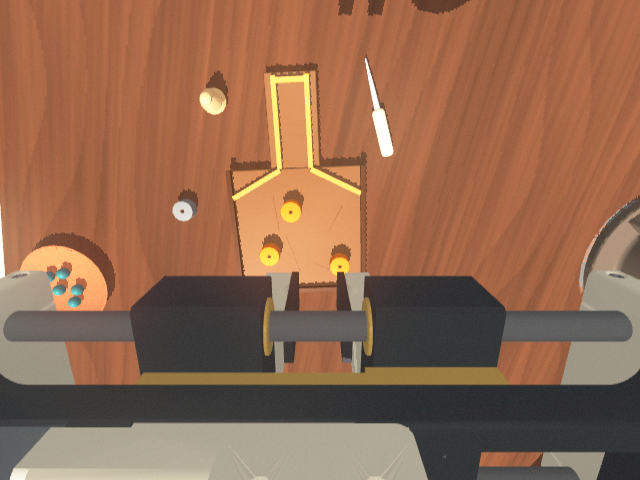

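The wrist view shows all three beads at about (291,212), (269,256) and (340,265), ahead of the fingers. The gate is near (297,168) and the slot end near (290,78), with the cap and awl well to the sides.

```bash
cat >> h.py <<'E'
def board(s,o):
    """slot axis from brass mask, wall tops z=.021: gate point, yaw"""
    m=cv2.inRange(cv2.cvtColor(s['image'],cv2.COLOR_RGB2HSV),(20,120,150),(32,255,255))
    n,l,st,ce=cv2.connectedComponentsWithStats(m)
    return m,l,st,ce
E
python3 - <<'E'
from h import *
s,o=pickle.load(open('w1.pkl','rb'))
hsv=cv2.cvtColor(s['image'],cv2.COLOR_RGB2HSV)
print(hsv[120,276],hsv[212,284],hsv[196,250],hsv[120,295])
m=cv2.inRange(hsv,(18,120,190),(32,255,255)); m[:60]=0;m[280:]=0;m[:,:225]=0;m[:,370:]=0
n,l,st,ce=cv2.connectedComponentsWithStats(m)
for i in range(1,n):
    if st[i,4]>20: print(st[i],ce[i].round(1))
ys,xs=np.nonzero(m)
P=ray(s,np.c_[xs,ys],.021,o)
# initial board frame
g=np.array([.551,-.03]);a=np.radians(-78.)
for k in range(6):
    e=np.array([np.cos(a),np.sin(a)]);f=np.array([-e[1],e[0]])
    q=P[:,:2]-g;u=q@e;v=q@f
    L=(u>.01)&(u<.09)&(np.abs(v-.02)<.01);Rr=(u>.01)&(u<.09)&(np.abs(v+.02)<.01)
    pl=np.polyfit(u[L],v[L],1);pr=np.polyfit(u[Rr],v[Rr],1)
    E=(np.abs(v)<.012)&(u>.08)&(u<.125)
    a+=np.arctan((pl[0]+pr[0])/2); g=g+f*(pl[1]+pr[1])/2
    g=g+e*(np.median(u[E])-.105)
    if k in(0,5):print(g.round(4),np.degrees(a).round(2),'slopes',pl,pr,L.sum(),Rr.sum(),'end',np.median(u[E]),E.sum())
W=(u<0)&(np.abs(v)>.015)&(np.abs(v)<.09);print('wings u range',u[W].min(),u[W].max(),v[W].min(),v[W].max(), 'nearest gate', np.abs(v[W]).min())
np.savez('board.npz',g=g,a=a)
hb=cv2.inRange(hsv,(12,200,200),(27,255,255));hb[:185]=0;hb[285:]=0
for c,r in(((291,212),16),((269,256),16),((340,265),16)):
    mm=np.zeros_like(hb);cv2.circle(mm,c,r,255,-1);
    ys,xs=np.nonzero(hb&mm)
    print(c,len(xs),xs.mean().round(1),ys.mean().round(1),xs.min(),xs.max(),ys.min(),ys.max())
E
python3 - <<'E'
import cv2
im=cv2.imread('pics/w1.png')[60:285,215:380];cv2.imwrite('pics/w1c.png',cv2.resize(im,None,fx=2.6,fy=2.6,interpolation=cv2.INTER_NEAREST))
E
```

```text
[ 28 128 255] [ 24 186 255] [ 13 145 224] [ 13 142 224]
[ 232   73  129  128 1699] [293.2 138.1]
[280 202  21  21 314] [290.3 212. ]
[259 247  20  19 279] [268.8 256.3]
[330 258  20  18 241] [339.1 265.6]
[ 0.5557 -0.0294] -76.21 slopes [0.03021243 0.02482813] [ 0.03238816 -0.01531561] 338 336 end 0.10544722207294836 173
[ 0.5559 -0.0308] -75.86 slopes [-0.00066246  0.02003001] [ 0.00066249 -0.02003001] 351 352 end 0.1050000055736595 137
wings u range -0.15084111458544988 -0.0001191184430695079 -0.08348586667887241 0.08462508631308954 nearest gate 0.015059348501013913
(291, 212) 26 291.8 203.2 283 300 201 210
(269, 256) 20 272.0 249.4 262 279 245 257
(340, 265) 24 340.1 259.2 330 349 257 265
```

View pics/w1c.png

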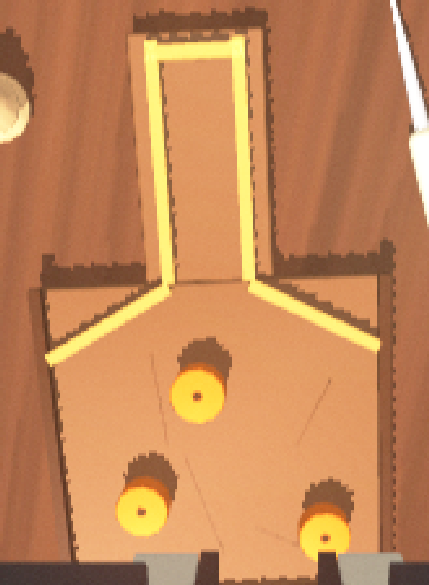

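The enlarged crop confirms it: the bead tops are centred on their holes at about (291,212), (269,257) and (340,266.5). The slot width fits the given 40 mm between wall centres.

```bash
cat >> h.py <<'E'
B=lambda:np.load('board.npz')
def tob(p):
    b=B();a=b['a'];e=np.array([np.cos(a),np.sin(a)]);q=np.atleast_2d(p)[:,:2]-b['g'];return np.c_[q@e,q@np.array([-e[1],e[0]])]
E
python3 - <<'E'
from h import *
s,o=pickle.load(open('w1.pkl','rb'))
X=ray(s,[[290.6,212.2],[269,256.6],[339.7,266.3]],.032,o)
print(X.round(4),(tob(X)*1000).round(1))
X2=ray(s,[[281,212],[301,212]],.032,o);print('diam',np.linalg.norm(X2[0]-X2[1]))
print('tcp',(tob(o['tool_pos'])*1000).round(1), o['orientation'][2]-np.degrees(B()['a']))
print('cap,awl',(tob(ray(s,[[208,98],[365,58],[376,110],[389,155]],.02,o))*1000).round(0))
t=pickle.load(open('top.pkl','rb'));c=pickle.load(open('scene.pkl','rb'))
print((tob(ray(t,[[286,233],[316,241.5],[288,278]],.03))*1000).round(0),(tob(ray(c,[[341.7,250.5],[360.2,275.3],[391.7,246]],.03))*1000).round(0))
E
```

```text
[[0.5503 0.0245 0.032 ]
 [0.5678 0.0909 0.032 ]
 [0.4712 0.0854 0.032 ]] [[ -55.     8. ]
 [-115.1   41.3]
 [-133.3  -53.7]]
diam 0.025952463864798738
tcp [[-35.7 -28.4]] -2.5010610549074954
cap,awl [[  88.  100.]
 [ 124.  -91.]
 [  66. -104.]
 [  11. -121.]]
[[-111.   40.]
 [ -52.    6.]
 [-130.  -56.]] [[ -56.    9.]
 [-115.   42.]
 [-135.  -51.]]
```

```bash
cat >> h.py <<'E'
def rel(o,targets):
    """board targets (x mm,y mm,z m,yaw rel deg) -> tool shift (mm) & z turn"""
    b=B();a=b['a'];e=np.array([np.cos(a),np.sin(a)]);f=np.array([-e[1],e[0]])
    R=Ro.from_euler('xyz',o['orientation'],degrees=True).as_matrix()
    for x,y,z,w in targets:
        p=np.r_[b['g']+e*x/1e3+f*y/1e3,z]
        print((x,y,z,w),'->',((p-o['tool_pos'])@R*1e3).round(1),'turn',round(-(np.degrees(a)+w-o['orientation'][2]),1))
E
python3 - <<'E'
from h import *
s,o=pickle.load(open('w1.pkl','rb'))
rel(o,[(-86,8,.1,0),(-86,8,.04,0),(-86,8,.0245,0)])
E
```

```text
(-86, 8, 0.1, 0) -> [-51.8 -34.2 196.4] turn -2.5
(-86, 8, 0.04, 0) -> [-51.8 -34.2 256.4] turn -2.5
(-86, 8, 0.0245, 0) -> [-51.8 -34.3 271.9] turn -2.5
```

>>> {"op": "jog_arm", "data": {"plan": [[[0.22,-0.008,-0.005,0.02,0,0,-0.5],[0.22,-0.026,-0.017,0.06,0,0,-1.5],[0.22,-0.043,-0.028,0.11,0,0,-2.5],[0.22,-0.052,-0.034,0.155,0,0,-2.5],[0.22,-0.052,-0.034,0.195,0,0,-2.5],[0.22,-0.052,-0.034,0.22,0,0,-2.5],[0.22,-0.052,-0.034,0.24,0,0,-2.5],[0.22,-0.052,-0.034,0.256,0,0,-2.5],[0.22,-0.052,-0.034,0.266,0,0,-2.5],[0.22,-0.052,-0.034,0.272,0,0,-2.5],[0.22,-0.052,-0.034,0.272,0,0,-2.5],[0.22,-0.052,-0.034,0.272,0,0,-2.5]]]}}

```text
clock: 3.65
tool_pos: [0.5434, 0.0554, 0.0251]
orientation: [-179.9, 0.0, -75.8]
force: [-0.9, 0.3, 0.7]
opening: 0.0194
gripper_force: 0.0
```

```bash
python3 - <<'E'
from plant import ctrl
from h import *
o=ctrl.get_obs();s=ctrl.snapshot("wrist"); pickle.dump((s,o),open('w2.pkl','wb'))
cv2.imwrite('pics/w2.png',s['image'][:,:,::-1])
print(o['tool_pos'],o['orientation'],o['force'],(tob(o['tool_pos'])*1000).round(1))
rel(o,[(-75,8,.0245,0),(-30,0,.0245,0),(60,0,.0245,0)])
E
```

```text
[0.54338966 0.0553626  0.02511899] [-1.79943762e+02  5.42008321e-03 -7.58130608e+01] [-0.94972873  0.31951996  0.65738603] [[-86.6   8.9]]
(-75, 8, 0.0245, 0) -> [11.6  0.9  0.6] turn 0.0
(-30, 0, 0.0245, 0) -> [56.6  9.   0.6] turn 0.0
(60, 0, 0.0245, 0) -> [146.6   9.    0.6] turn 0.0
```

View pics/w2.png

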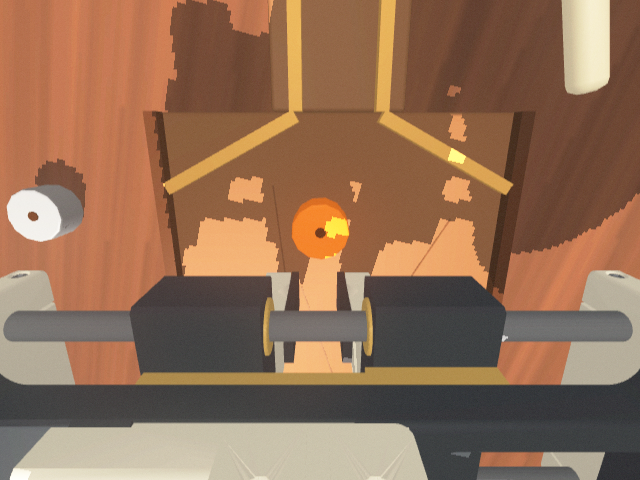

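The close view shows the bead at (320,232), centred ahead of the fingers. The slot's inner edges are at about x=302 and x=378, where the gate begins (row ~113). I'll refine the slot's axis from here.

```bash
python3 - <<'E'
from h import *
s,o=pickle.load(open('w2.pkl','rb'))
print('bead',(tob(ray(s,[[320,232]],.032,o))*1000).round(1))
hsv=cv2.cvtColor(s['image'],cv2.COLOR_RGB2HSV)
m=cv2.inRange(hsv,(14,120,190),(32,255,255))
ys,xs=np.nonzero(m[5:105]);ys+=5
for lo,hi in((280,310),(370,400)):
    k=(xs>lo)&(xs<hi);q=tob(ray(s,np.c_[xs[k],ys[k]],.021,o))*1000
    print(k.sum(),np.polyfit(q[:,0],q[:,1],1),q[:,0].min(),q[:,0].max(),np.ptp(q[:,1]))
print((tob(ray(s,[[297,116],[383,116]],.021,o))*1000).round(1))
E
```

```text
bead [[-54.2   8.2]]
1398 [7.99576064e-04 1.97238053e+01] 3.2091594031824706 42.2458176403936 6.124308244641824
1389 [ 1.25946124e-04 -2.01998229e+01] 3.2253561472547996 42.24402311877591 6.082870691122668
[[ -1.9  18.9]
 [ -1.9 -20.6]]
```

>>> {"op": "jog_arm", "data": {"plan": [[[0.22,0.006,0.001,0.0005,0,0,0],[0.22,0.012,0.001,0.0005,0,0,0],[0.22,0.02,0.003,0.0005,0,0,0],[0.22,0.028,0.005,0.0005,0,0,0],[0.22,0.036,0.007,0.0005,0,0,0],[0.22,0.045,0.009,0.0005,0,0,0],[0.22,0.053,0.009,0.0005,0,0,0],[0.22,0.061,0.009,0.0005,0,0,0],[0.22,0.069,0.009,0.0005,0,0,0],[0.22,0.077,0.009,0.0005,0,0,0],[0.22,0.085,0.009,0.0005,0,0,0],[0.22,0.093,0.009,0.0005,0,0,0],[0.22,0.101,0.009,0.0005,0,0,0],[0.22,0.109,0.009,0.0005,0,0,0],[0.22,0.117,0.009,0.0005,0,0,0],[0.22,0.125,0.009,0.0005,0,0,0],[0.22,0.133,0.009,0.0005,0,0,0],[0.22,0.14,0.009,0.0005,0,0,0],[0.22,0.145,0.009,0.0005,0,0,0],[0.22,0.147,0.009,0.0005,0,0,0]]]}}

```text
clock: 6.2
tool_pos: [0.5703, -0.0899, 0.024]
orientation: [-180.0, -0.0, -75.8]
force: [-0.2, -0.1, -0.3]
opening: 0.0193
gripper_force: 0.1
```

```bash
python3 - <<'E'
from plant import ctrl
from h import *
o=ctrl.get_obs();s=ctrl.snapshot("wrist"); pickle.dump((s,o),open('w3.pkl','wb'))
cv2.imwrite('pics/w3.png',s['image'][:,:,::-1])
print(o['clock'],o['tool_pos'],o['force'],(tob(o['tool_pos'])*1000).round(1))
hsv=cv2.cvtColor(s['image'],cv2.COLOR_RGB2HSV)
m=cv2.inRange(hsv,(5,200,120),(22,255,255));m[285:]=0;m[:,:270]=0;m[:,370:]=0
n,l,st,ce=cv2.connectedComponentsWithStats(m)
for i in range(1,n):
    if st[i,4]>150: print(st[i],ce[i].round(0),(tob(ray(s,ce[i],.03,o))*1000).round(1))
rel(o,[(40,0,.0245,0),(40,0,.08,0),(-145,54,.08,-24),(-145,54,.0245,-24)])
E
```

```text
6.2 [ 0.57031623 -0.08985926  0.02404492] [-0.15612512 -0.10048257 -0.27798925] [[60.8 -0.5]]
[ 290  223   56   59 2136] [316. 250.] [[83.8  0.7]]
(40, 0, 0.0245, 0) -> [-20.8  -0.5  -0.5] turn 0.0
(40, 0, 0.08, 0) -> [-20.8  -0.5 -56. ] turn 0.0
(-145, 54, 0.08, -24) -> [-205.8  -54.5  -56. ] turn 24.0
(-145, 54, 0.0245, -24) -> [-205.8  -54.5   -0.5] turn 24.0
```

View pics/w3.png

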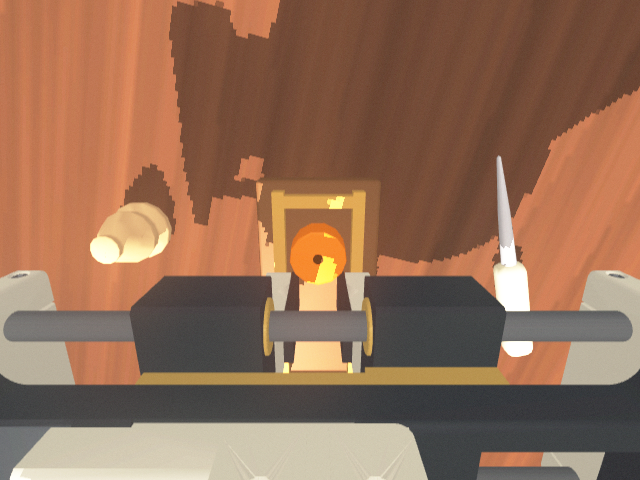

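The first bead is inside the slot near its end, with its hole at (318,260). The cap and awl have not moved. Next is the left bead, approached at −24°.

>>> {"op": "jog_arm", "data": {"plan": [[[0.22,-0.008,0,0,0,0,0],[0.22,-0.021,0,-0.005,0,0,0],[0.22,-0.03,-0.003,-0.03,0,0,2],[0.22,-0.055,-0.011,-0.055,0,0,6],[0.22,-0.095,-0.023,-0.056,0,0,11],[0.22,-0.14,-0.037,-0.056,0,0,17],[0.22,-0.178,-0.048,-0.056,0,0,22],[0.22,-0.198,-0.054,-0.056,0,0,24],[0.22,-0.203,-0.054,-0.045,0,0,24],[0.22,-0.203,-0.054,-0.025,0,0,24],[0.22,-0.203,-0.054,-0.008,0,0,24],[0.22,-0.203,-0.054,-0.001,0,0,24],[0.22,-0.203,-0.054,-0.001,0,0,24],[0.22,-0.203,-0.054,-0.001,0,0,24]]]}}

```text
clock: 8.0
tool_pos: [0.5733, 0.1205, 0.0256]
orientation: [-180.0, 0.0, -99.8]
force: [0.1, -0.3, -0.1]
opening: 0.0192
gripper_force: 0.0
```

```bash
cat >> h.py <<'E'
def look(name):
    from plant import ctrl
    o=ctrl.get_obs();s=ctrl.snapshot("wrist"); pickle.dump((s,o),open(name+'.pkl','wb'))
    cv2.imwrite(f'pics/{name}.png',s['image'][:,:,::-1])
    print(o['clock'],o['tool_pos'].round(4),o['orientation'][2].round(1),o['force'].round(1),'tcp board',(tob(o['tool_pos'])*1000).round(1))
    # dark hole of each bead: dark spot inside the orange blob; fall back on blob centre
    hsv=cv2.cvtColor(s['image'],cv2.COLOR_RGB2HSV)
    m=cv2.inRange(hsv,(5,200,120),(26,255,255));m[275:]=0
    n,l,st,ce=cv2.connectedComponentsWithStats(m)
    for i in range(1,n):
        if st[i,4]>400:
            cs,h=cv2.findContours((l==i).astype(np.uint8),cv2.RETR_CCOMP,cv2.CHAIN_APPROX_NONE)
            for c,hh in zip(cs,h[0]):
                if hh[3]>=0 and len(c)>8:
                    p=c[:,0].mean(0);print(st[i],'hole',p.round(1),'board',(tob(ray(s,p,.032,o))*1000).round(1))
    return s,o
E
python3 - <<'E'
from h import *
s,o=look('w4')
rel(o,[(-133,49,.0245,-24),(-43,8,.0245,-24),(-38,0,.0245,0),(32,0,.0245,0)])
E
```

```text
8.0 [0.5733 0.1205 0.0256] -99.8 [ 0.1 -0.3 -0.1] tcp board [[-142.5   53.8]]
[ 478  158   76   58 3251] hole [525.  190.4] board [[-133.4  -53.6]]
(-133, 49, 0.0245, -24) -> [10.6  0.6  1. ] turn 0.0
(-43, 8, 0.0245, -24) -> [109.5   1.5   1. ] turn 0.0
(-38, 0, 0.0245, 0) -> [117.3   6.8   1. ] turn -24.0
(32, 0, 0.0245, 0) -> [181.3 -21.7   1. ] turn -24.0
```

```bash
python3 - <<'E'
from h import *
s,o=pickle.load(open('w4.pkl','rb'))
T=[]
for bx,by,w in((-30,3.7,-24),(-27,2.5,-18),(-24,1.4,-12),(-21,.5,-6),(-18,0,0),(-10,0,0),(0,0,0)):
    T.append((round(bx-19.8*np.cos(np.radians(w)),1),round(by-19.8*np.sin(np.radians(w)),1),.0247,w))
rel(o,T)
E
```

```text
(np.float64(-48.1), np.float64(11.8), 0.0247, -24) -> [1.033e+02 1.000e-01 8.000e-01] turn 0.0
(np.float64(-45.8), np.float64(8.6), 0.0247, -18) -> [106.7   2.1   0.8] turn -6.0
(np.float64(-43.4), np.float64(5.5), 0.0247, -12) -> [110.1   3.9   0.8] turn -12.0
(np.float64(-40.7), np.float64(2.6), 0.0247, -6) -> [113.8   5.5   0.8] turn -18.0
(np.float64(-37.8), np.float64(0.0), 0.0247, 0) -> [117.5   6.7   0.8] turn -24.0
(np.float64(-29.8), np.float64(0.0), 0.0247, 0) -> [124.8   3.4   0.8] turn -24.0
(np.float64(-19.8), np.float64(0.0), 0.0247, 0) -> [133.9  -0.6   0.8] turn -24.0
```

>>> {"op": "jog_arm", "data": {"plan": [[[0.22,0.006,0,0.0005,0,0,0],[0.22,0.012,0,0.001,0,0,0],[0.22,0.02,0,0.001,0,0,0],[0.22,0.029,0,0.001,0,0,0],[0.22,0.038,0,0.001,0,0,0],[0.22,0.047,0,0.001,0,0,0],[0.22,0.056,0,0.001,0,0,0],[0.22,0.065,0,0.001,0,0,0],[0.22,0.074,0,0.001,0,0,0],[0.22,0.083,0,0.001,0,0,0],[0.22,0.091,0,0.001,0,0,0],[0.22,0.098,0,0.001,0,0,0],[0.22,0.103,0,0.001,0,0,0],[0.22,0.107,0.002,0.001,0,0,-6],[0.22,0.11,0.004,0.001,0,0,-12],[0.22,0.114,0.0055,0.001,0,0,-18],[0.22,0.1175,0.0067,0.001,0,0,-24],[0.22,0.119,0.006,0.001,0,0,-24],[0.22,0.119,0.006,0.001,0,0,-24]]]}}

```text
clock: 10.42
tool_pos: [0.5468, 0.0042, 0.0241]
orientation: [-180.0, -0.0, -76.0]
force: [-0.4, -0.7, -0.5]
opening: 0.0194
gripper_force: 0.0
```

```bash
python3 - <<'E'
from h import *
s,o=look('w5')
rel(o,[(33,0,.0245,0)])
E
```

```text
10.425 [0.5468 0.0042 0.0241] -76.0 [-0.4 -0.7 -0.5] tcp board [[-36.1  -0.3]]
[ 290  223   57   52 1987] hole [326.6 234.4] board [[-4.6 -4.2]]
(33, 0, 0.0245, 0) -> [69.1 -0.4 -0.4] turn -0.1
```

View pics/w5.png

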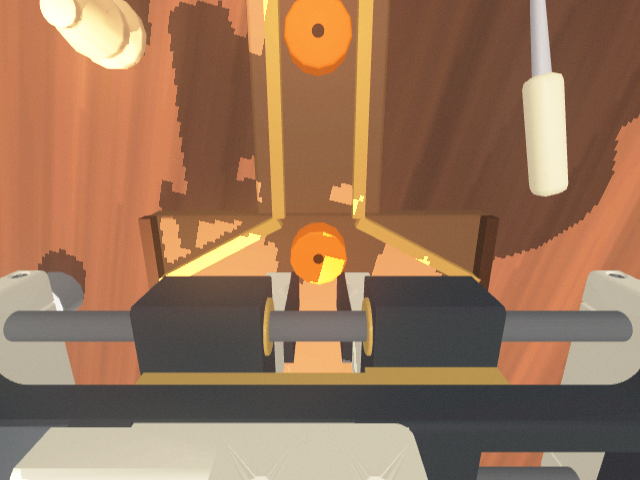

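The second bead sits in the fingertip cradle at (318,259), lined up with the gate. The first bead is in the slot at (318,31). I'll push straight in.

>>> {"op": "jog_arm", "data": {"plan": [[[0.22,0.004,0,0,0,0,0],[0.22,0.012,0,0,0,0,0],[0.22,0.02,0,0,0,0,0],[0.22,0.028,0,0,0,0,0],[0.22,0.036,0,0,0,0,0],[0.22,0.044,0,0,0,0,0],[0.22,0.052,0,0,0,0,0],[0.22,0.059,0,0,0,0,0],[0.22,0.065,0,0,0,0,0],[0.22,0.069,0,0,0,0,0],[0.22,0.069,0,0,0,0,0]]]}}

```text
clock: 11.85
tool_pos: [0.5636, -0.0628, 0.024]
orientation: [-180.0, 0.0, -75.8]
force: [0.9, 0.1, -0.8]
opening: 0.0191
gripper_force: 0.0
```

```bash
python3 - <<'E'
from h import *
s,o=look('w6')
hsv=cv2.cvtColor(s['image'],cv2.COLOR_RGB2HSV)
w=np.radians(27)
rel(o,[(13,0,.0245,0),(13,0,.08,0),(-133.4-30*np.cos(w),-53.6-30*np.sin(w),.0247,27)])
E
```

```text
11.85 [ 0.5636 -0.0628  0.024 ] -75.8 [ 0.9  0.1 -0.8] tcp board [[33.  -0.4]]
[ 289  167   59  108 4545] hole [330.1 236.2] board [[63.6 -5.8]]
[ 289  167   59  108 4545] hole [317.8 200.3] board [[80.7 -0. ]]
(13, 0, 0.0245, 0) -> [-20.   -0.4  -0.5] turn 0.0
(13, 0, 0.08, 0) -> [-20.   -0.4 -56. ] turn 0.0
(np.float64(-160.13019572565105), np.float64(-67.2197149921864), 0.0247, 27) -> [-193.1   66.8   -0.7] turn -27.0
```

>>> {"op": "jog_arm", "data": {"plan": [[[0.22,-0.008,0,0,0,0,0],[0.22,-0.021,0,-0.005,0,0,0],[0.22,-0.03,0.003,-0.03,0,0,-2],[0.22,-0.055,0.013,-0.055,0,0,-6],[0.22,-0.095,0.03,-0.056,0,0,-12],[0.22,-0.135,0.045,-0.056,0,0,-19],[0.22,-0.17,0.058,-0.056,0,0,-25],[0.22,-0.189,0.066,-0.056,0,0,-27],[0.22,-0.193,0.067,-0.045,0,0,-27],[0.22,-0.193,0.067,-0.025,0,0,-27],[0.22,-0.193,0.067,-0.008,0,0,-27],[0.22,-0.193,0.067,-0.001,0,0,-27],[0.22,-0.193,0.067,-0.001,0,0,-27],[0.22,-0.193,0.067,-0.001,0,0,-27]]]}}

```text
clock: 13.65
tool_pos: [0.4518, 0.1082, 0.0255]
orientation: [-180.0, -0.0, -48.8]
force: [0.5, 0.1, 0.2]
opening: 0.0193
gripper_force: 0.0
```

```bash
python3 - <<'E'
from h import *
s,o=look('w7')
print('expected C px',proj(s,np.r_[B()['g']+np.array([[np.cos(B()['a']),-np.sin(B()['a'])],[np.sin(B()['a']),np.cos(B()['a'])]])@[-.1334,-.0536],.032],o).round(0))
T=[]
for bx,by,w in((-133.4,-53.6,27),(-32,-3.5,27),(-29,-2.4,20),(-26,-1.4,13),(-22,-.5,6),(-18,0,0)):
    T.append((round(bx-19.8*np.cos(np.radians(w)),1),round(by-19.8*np.sin(np.radians(w)),1),.0247,w))
rel(o,T)
E
```

```text
13.65 [0.4518 0.1082 0.0255] -48.8 [0.5 0.1 0.2] tcp board [[-160.3  -67. ]]
[ 291  202   57   61 2620] hole [319.2 236.8] board [[-133.3  -53.6]]
expected C px [[319. 237.]]
(np.float64(-151.0), np.float64(-62.6), 0.0247, 27) -> [10.3  0.3  0.8] turn 0.0
(np.float64(-49.6), np.float64(-12.5), 0.0247, 27) -> [123.4   1.7   0.8] turn 0.0
(np.float64(-47.6), np.float64(-9.2), 0.0247, 20) -> [126.6  -0.3   0.8] turn 7.0
(np.float64(-45.3), np.float64(-5.9), 0.0247, 13) -> [130.2  -2.2   0.8] turn 14.0
(np.float64(-41.7), np.float64(-2.6), 0.0247, 6) -> [134.9  -3.5   0.8] turn 21.0
(np.float64(-37.8), np.float64(0.0), 0.0247, 0) -> [139.6  -4.1   0.8] turn 27.0
```

>>> {"op": "jog_arm", "data": {"plan": [[[0.22,0.006,0,0.0005,0,0,0],[0.22,0.012,0,0.001,0,0,0],[0.22,0.021,0,0.001,0,0,0],[0.22,0.031,0,0.001,0,0,0],[0.22,0.041,0.0005,0.001,0,0,0],[0.22,0.051,0.0005,0.001,0,0,0],[0.22,0.061,0.001,0.001,0,0,0],[0.22,0.071,0.001,0.001,0,0,0],[0.22,0.081,0.001,0.001,0,0,0],[0.22,0.091,0.001,0.001,0,0,0],[0.22,0.101,0.0015,0.001,0,0,0],[0.22,0.11,0.0015,0.001,0,0,0],[0.22,0.118,0.0015,0.001,0,0,0],[0.22,0.1235,0.0015,0.001,0,0,0],[0.22,0.1265,-0.0005,0.001,0,0,7],[0.22,0.13,-0.002,0.001,0,0,14],[0.22,0.135,-0.0035,0.001,0,0,21],[0.22,0.1395,-0.004,0.001,0,0,27],[0.22,0.1405,-0.0035,0.001,0,0,27],[0.22,0.1405,-0.0035,0.001,0,0,27]]]}}

```text
clock: 16.2
tool_pos: [0.5464, 0.0046, 0.024]
orientation: [180.0, 0.0, -75.7]
force: [0.4, 0.7, 0.0]
opening: 0.0194
gripper_force: 0.0
```

```bash
python3 - <<'E'
from h import *
s,o=look('w8')
rel(o,[(6,0,.0245,0)])
E
```

```text
16.2 [0.5464 0.0046 0.024 ] -75.7 [0.4 0.7 0. ] tcp board [[-36.6  -0.6]]
[ 285    0   68  137 2288] hole [305.5 123. ] board [[44.6  5.2]]
[ 285    0   68  137 2288] hole [336.7 114.2] board [[48.2 -8.1]]
[ 285    0   68  137 2288] hole [310.1 114.8] board [[48.   3.2]]
[ 285    0   68  137 2288] hole [319.4 114.7] board [[48.  -0.7]]
[ 285    0   68  137 2288] hole [308.2 112.8] board [[48.8  4. ]]
[ 285    0   68  137 2288] hole [336.  109.5] board [[50.1 -7.7]]
[ 285    0   68  137 2288] hole [291.7 109.2] board [[50.2 11. ]]
[ 285    0   68  137 2288] hole [340.8 107.7] board [[50.8 -9.7]]
[ 285    0   68  137 2288] hole [329.3 107.8] board [[50.7 -4.9]]
[ 285    0   68  137 2288] hole [346.8 105.2] board [[ 51.8 -12.2]]
[ 285    0   68  137 2288] hole [329.2 104.8] board [[51.9 -4.8]]
[ 285    0   68  137 2288] hole [290.8 106. ] board [[51.4 11.4]]
[ 285    0   68  137 2288] hole [289.8 102.8] board [[52.7 11.7]]
[ 285    0   68  137 2288] hole [341.6 101.5] board [[ 53.3 -10. ]]
[ 285    0   68  137 2288] hole [318.5  95.2] board [[55.7 -0.3]]
[ 290  222   56   53 1989] hole [326.8 237. ] board [[-6.4 -4.4]]
(6, 0, 0.0245, 0) -> [42.6 -0.5 -0.5] turn 0.2
```

View pics/w8.png

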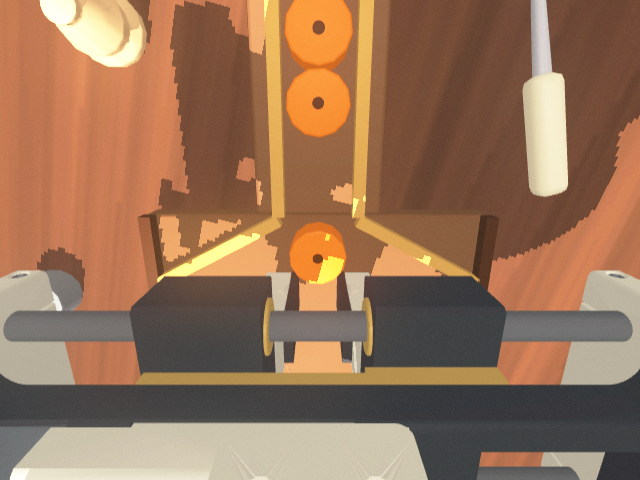

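The third bead is in the cradle at (318,259), and beads 1 and 2 are in the slot at (318,27) and (318,102). I'll push the last one in, then back off and lift.

>>> {"op": "jog_arm", "data": {"plan": [[[0.22,0.004,0,0,0,0,0],[0.22,0.011,-0.0005,0,0,0,0],[0.22,0.018,-0.0005,0,0,0,0],[0.22,0.025,-0.0005,0,0,0,0],[0.22,0.032,-0.0005,0,0,0,0],[0.22,0.038,-0.0005,0,0,0,0],[0.22,0.042,-0.0005,0,0,0,0],[0.22,0.044,-0.0005,0,0,0,0],[0.22,0.044,-0.0005,0,0,0,0],[0.22,0.038,-0.0005,0,0,0,0],[0.22,0.024,-0.0005,0,0,0,0],[0.22,0,-0.0005,-0.005,0,0,0],[0.22,-0.02,0,-0.04,0,0,0],[0.22,-0.03,0,-0.09,0,0,0],[0.22,-0.03,0,-0.13,0,0,0],[0.22,-0.03,0,-0.15,0,0,0],[0.22,-0.03,0,-0.15,0,0,0],[0.22,-0.03,0,-0.15,0,0,0]]]}}

```text
clock: 18.5
tool_pos: [0.5384, 0.0342, 0.1733]
orientation: [179.9, 0.0, -75.8]
force: [-0.7, -0.1, 0.1]
opening: 0.0189
gripper_force: 0.0
```

```bash
python3 - <<'E'
from h import *
s,o=look('w9')
im=s['image'][:,:,::-1]
E
```

```text
18.5 [0.5384 0.0342 0.1733] -75.8 [-0.7 -0.1  0.1] tcp board [[-67.3  -1.1]]
[ 300   20   34   99 1183] hole [319.7  66.5] board [[62.  -2.3]]
[ 300   20   34   99 1183] hole [322.5  62.9] board [[64.6 -4.5]]
[ 300   20   34   99 1183] hole [313.8  61.9] board [[65.4  2.5]]
[ 300   20   34   99 1183] hole [328.6  43.3] board [[78.9 -9.4]]
[ 300   20   34   99 1183] hole [331.2  41.3] board [[ 80.3 -11.4]]
[ 300   20   34   99 1183] hole [324.7  39. ] board [[81.9 -6.2]]
[ 300   20   34   99 1183] hole [324.2  32.8] board [[86.3 -5.8]]
[ 300   20   34   99 1183] hole [313.7  31.5] board [[87.2  2.5]]
[ 300   20   34   99 1183] hole [309.2  31.2] board [[87.4  6.1]]
[ 300   20   34   99 1183] hole [321.8  27.8] board [[89.8 -3.9]]
[ 300   20   34   99 1183] hole [313.3  28.4] board [[89.4  2.8]]
[ 300   20   34   99 1183] hole [326.5  27.2] board [[90.3 -7.6]]
[ 300   20   34   99 1183] hole [322.8  24.8] board [[91.9 -4.7]]
[ 300   20   34   99 1183] hole [315.7  24.9] board [[91.8  1. ]]
[ 300   20   34   99 1183] hole [319.8  21.8] board [[94.  -2.3]]
```

View pics/w9.png

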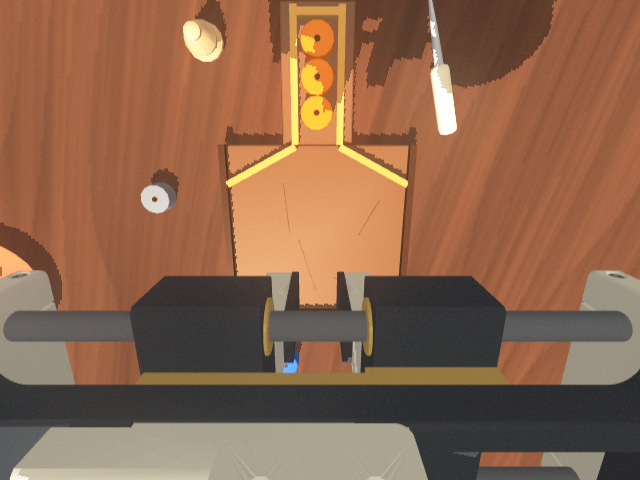

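All three beads lie in a row in the slot, with holes at (317,38), (317,76) and (317,112). The cap, awl and grey bead are undisturbed. I'll check the depths and hand in.

```bash
python3 - <<'E'
from h import *
from plant import ctrl
s,o=pickle.load(open('w9.pkl','rb'))
q=tob(ray(s,[[317,38],[317,76],[317,112]],.032,o))*1000
print(q.round(1))
if q[2,0]>18 and q[0,0]<90: print(ctrl.close_job())
E
```

```text
[[82.6 -0.1]
 [54.9 -0.1]
 [27.1 -0.1]]
the job is handed in; nothing more can be done
None
```

All three amber beads lie flat in a row, wholly inside the slot (centres about 27, 55 and 83 mm past the gate). The job was handed in at about 18.5 s; I saw no shift in the cap or awl and never went near the jar or tin.

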